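# Find the case that holds the cleaver by its weight

## Task

One of the three identical closed cases in the leaning rack holds the fibre cleaver and is clearly heavier; the other two are empty. Lift cases to feel which is the heavy one and set that one down gently, standing upright, in the white work tray. The two empty ones must stand in their own cradles in the end, leaning as before; do not push the spray can or the hand stripper about.

Things in the scene. Friction and masses are not known exactly. Their poses are not given: they have to be found in the camera images.
- case_1_center (a point): centre (half-way up) of one of three closed black plastic cases that look alike, 45 x 80 x 120 mm (x thickness, y width, z height to its top), grey seam 70 mm up. Leans 30 deg from vertical about its y axis in a cradle, top towards the robot; its top 75 mm stands free all round. Empty it weighs 1.4 to 1.9 N, with the cleaver 4.2 to 5.8 N; contents lie low and shift a few mm
- case_2_center (a point): centre (half-way up) of one of three closed black plastic cases that look alike, 45 x 80 x 120 mm (x thickness, y width, z height to its top), grey seam 70 mm up. Leans 30 deg from vertical about its y axis in a cradle, top towards the robot; its top 75 mm stands free all round. Empty it weighs 1.4 to 1.9 N, with the cleaver 4.2 to 5.8 N; contents lie low and shift a few mm
- case_3_center (a point): centre (half-way up) of one of three closed black plastic cases that look alike, 45 x 80 x 120 mm (x thickness, y width, z height to its top), grey seam 70 mm up. Leans 30 deg from vertical about its y axis in a cradle, top towards the robot; its top 75 mm stands free all round. Empty it weighs 1.4 to 1.9 N, with the cleaver 4.2 to 5.8 N; contents lie low and shift a few mm
- rack: grey metal rack fixed to the table, 130 x 340 x 60 mm, holding the cases in three V-shaped cradles side by side along its y axis, 115 mm apart. Origin: centre of its underside; x points away from the robot. It stands left or right of the robot's midline, the work tray on the other side
- cradle_mid (a point): where the middle of a case's underside rests in the middle cradle, 32 mm above the table; axes as the rack. A cradle has a floor 90 mm wide, raised 30 deg on the far side, and a back plate on the robot's side reaching 45 mm up along the case. A case comes free when lifted straight up and seats again when let straight down
- tray_floor (a point): centre of the upper face of the work tray's floor, 3 mm above the table; z points up, x and y along its sides. The tray is a shallow square of white sheet metal fixed to the table, 160 x 160 mm outside, 154 x 154 mm inside, with a 14 mm high rim
- tray: the same work tray; origin: centre of its underside, on the table
- duster: bystander: upright spray can, 54 mm across, 170 mm high, beyond the middle of the work area; origin: centre of its underside
- stripper: bystander: hand stripper lying on the far right of the table, about 140 mm long, 17 mm high; origin: at its pivot, on the table
Mind the look-alikes: they are no part of the job. There is more than one size of the tray; the job needs the largest.

How it is judged (in metres and radians):
At the end, for the whole second after the job is handed in: The heavy case (over 3 N on the tray) stands still, upright within 0.1 rad, on the tray floor, its centre within 65 mm of the tray's centre and 54 to 66 mm above the floor; the other two rest still in their cradles, centres within 25 mm of their starts, leaning 0.38 to 0.68 rad (((horizontal distance between case_1_center and tray_floor below 0.065 m and z of case_1_center in the frame of tray_floor between 0.054 and 0.066 m and angle between case_1_center's own z axis and vertical below 0.1 rad and contact force between case_1 and tray above 3 N and linear speed of each of case_1, case_2, case_3 below 0.02 m/s and distance of each of case_2_center, case_3_center from where it was at the start of the episode below 0.025 m and angle between the z axis of case_2 and the z axis of rack, either way round between 0.38 and 0.68 rad and contact force between each of case_2, case_3 and rack above 0.5 N and angle between the z axis of case_3 and the z axis of rack, either way round between 0.38 and 0.68 rad) or (horizontal distance between case_2_center and tray_floor below 0.065 m and z of case_2_center in the frame of tray_floor between 0.054 and 0.066 m and angle between case_2_center's own z axis and vertical below 0.1 rad and contact force between case_2 and tray above 3 N and linear speed of each of case_2, case_1, case_3 below 0.02 m/s and distance of each of case_1_center, case_3_center from where it was at the start of the episode below 0.025 m and angle between the z axis of case_1 and the z axis of rack, either way round between 0.38 and 0.68 rad and contact force between each of case_1, case_3 and rack above 0.5 N and angle between the z axis of case_3 and the z axis of rack, either way round between 0.38 and 0.68 rad) or (horizontal distance between case_3_center and tray_floor below 0.065 m and z of case_3_center in the frame of tray_floor between 0.054 and 0.066 m and angle between case_3_center's own z axis and vertical below 0.1 rad and contact force between case_3 and tray above 3 N and linear speed of each of case_3, case_1, case_2 below 0.02 m/s and distance of each of case_1_center, case_2_center from where it was at the start of the episode below 0.025 m and angle between the z axis of case_1 and the z axis of rack, either way round between 0.38 and 0.68 rad and contact force between each of case_1, case_2 and rack above 0.5 N and angle between the z axis of case_2 and the z axis of rack, either way round between 0.38 and 0.68 rad))); the robot touches nothing.
It fails at once if the spray can is pushed more than 40 mm from its place (distance of duster from where it was at the start of the episode above 0.04 m).
It fails at once if the stripper is pushed more than 40 mm from its place (distance of stripper from where it was at the start of the episode above 0.04 m).
It fails at once if a case is dropped or banged into the tray (more than 60 N) (contact force between any of case_1, case_2, case_3 and tray above 60 N).
It also fails if it takes over 72 s, if anything falls off the work surface, if the arm or the gripper's body presses on something with over 40 N, if the wrist force passes 120 N, or if a joint passes its speed limit or range.

## Robot

A 6-joint arm with a two-finger parallel gripper is mounted at the origin on the work surface. World frame = base frame: x ahead of the robot, y to its left, z up, the work surface at z = 0. Lengths are in m, angles in degrees, forces in N, time in s.
With the tool pointing down it reaches from about 0.35 to 0.875 m from the base axis. Payload 4.2 kg.
Tool frame: the origin (TCP) lies midway between the tips of the shut fingers; the grasp point (between the pads) lies 19 mm behind it; z points along the fingers, y is the line along which they close (so a half turn about z gives the same grasp; the last joint's range is limited). The gripper opens to 87 mm and grips with 3 to 60 N. Pads are 19 mm wide; open, the fingers measure 117 mm over their backs; the gripper's body (75 mm by 190 mm) begins 51 mm behind the grasp point.
Start: joints at [86.436, 22.042, 0.453, 0, -68.411, -14.817], TCP at [0.197, 0.593, 0.223] pointing down, gripper open.
Joint ranges: [-179.83, 179.83], [-69.29, 118.12], [-61.27, 80.66], [-181.25, 117.63], [-171.15, -9.14], [-177.46, 177.46]. Speed limits (degrees/s): [159.86, 159.86, 180, 180, 180, 180].

## Interface

Orientations are given as [roll, pitch, yaw] about the fixed x, y, z axes, in that order (R = Rz(yaw) Ry(pitch) Rx(roll)).
In Python, from workcell import env gives the robot as it stands. The module is installed in compiled form; this text tells all that it offers. Calls block until the motion is done:
- env.goto(position, orientation): joint-space move of the TCP to a pose.
- env.move_straight(position, rotation=None, rate=0.15, force_limit=None): straight line of the TCP; rotation=None keeps the orientation; rate is the mean speed in m/s. With force_limit (N) it stops when the force on the tool has changed by that much, and returns True; else False.
- env.set_joints(angles): joint-space move.
- env.gripper_to(opening, grasp_force=None): opening from 0.0 (shut) to 1.0 (fully open); grasp_force is the grip in N (None keeps the last); returns when the fingers have stopped.
- env.dwell(seconds).
- env.inverse_kinematics(position, orientation): joint angles nearest the present ones, or None.
- env.read_state(): the state.
- env.grab_frame(name): name is "scene" or "side" or "wrist"; returns a dict with "image" (384x512x3 uint8, blue, green, red), "fx", "fy", "cx", "cy" (pixels), "position" and "orientation" of the camera in the world. Camera axes: x right, y up, looking along -z (the intrinsics and any distortion apply to the point x, -y, -z); pixel columns grow to the right and rows downward; lengths in m; the calibration is good to about 2 mm. A picture is of the moment at which its call begins. There is no depth.
A pose or a line that the arm cannot do raises env.Unreachable and nothing moves.
- env.close_job(): hands the job in; it is judged then, once.
Trained networks look in a picture, given as the dict that the camera call returned (one of the last four; its "shot" number tells which), for a name from the list of things; names that differ only in an ending like _2 or _b are one class to them, and where a whole thing is asked for, a point or a joint stands for the part that bears it (a point fixed in the world has none). Each returns a list of dicts, best first, with "score" (0 to 1); they miss things now and then, are a little off and sometimes report something else, mostly with a low value. They report only what shows in the picture. A call takes as long as a camera call. They do not tell look-alikes from the thing itself.
- env.search_frame(picture, thing): "xyz" ([x, y, z] in m, in world coordinates, good to about 4 mm: the middle of the surface that is visible of it).
- env.trace(picture, thing): "mask" (384x512 bool, what is visible of it).
The state is a dict: "clock": time; "joint_positions": joint angles; "qvel": joint speeds; "joint_torque": joint torques, N m; "position": TCP position; "tool_rot": TCP orientation; "force": force on the tool from outside, world axes, zero at the start; "wrist_torque": the same for the moment, N m; "opening": opening from 0.0 (shut) to 1.0 (fully open); "finger_force": force on a finger pad.
Only numpy, scipy, OpenCV 4.12 (cv2) and the standard library are available. Lean on these libraries where they do the work, as an engineer would, in place of code of your own. Each camera call takes 0.05 s, during which the arm holds its last target. There are 200 camera calls.

## Working session

There is one attempt and no reset: what is moved stays moved. The work goes in short steps, each a Python script; the robot and the scene stay as the last script left them, time stands still between calls to the robot, and variables do not carry over. Pictures are saved under pics/ and viewed, at most 10 in all, crops included, and the job is handed in when it is done.

```bash
mkdir -p pics; ls; python3 - <<'E'
from workcell import env
import cv2,numpy as np
for n in ["scene","side"]:
    f=env.grab_frame(n); cv2.imwrite(f"pics/{n}0.png",f["image"])
    print(n,np.round(f["position"],3),np.round(f["orientation"],2),f["fx"],f["cx"],f["cy"],[k for k in f])
    for t in ["case_1_center","rack","tray","cradle_mid","tray_floor","duster","stripper"]:
        try: print(t,[(np.round(d["xyz"],3).tolist(),round(d["score"],2)) for d in env.search_frame(f,t)])
        except Exception as e: print(t,e)
s=env.read_state();print(s)
E
```

```text
pics
scene [ 1.141 -0.565  0.705] [51.63 -0.88 49.7 ] 400.527166319224 256.3162568450818 187.45155963945885 ['image', 'fx', 'fy', 'cx', 'cy', 'position', 'orientation', 'shot']
case_1_center [([0.559, 0.198, 0.094], 0.57)]
rack [([0.584, 0.175, 0.002], 0.57), ([0.558, 0.198, 0.095], 0.42)]
tray [([0.577, -0.418, 0.004], 0.88), ([0.545, -0.184, 0.001], 0.82), ([0.311, -0.207, -0.004], 0.77)]
cradle_mid [([0.586, 0.176, 0.009], 0.9), ([0.546, -0.186, 0.002], 0.7)]
tray_floor [([0.312, -0.206, -0.0], 0.92), ([0.579, -0.416, 0.002], 0.57), ([0.545, -0.184, 0.007], 0.55)]
duster [([0.787, -0.022, 0.11], 0.66), ([0.587, 0.175, 0.008], 0.3)]
stripper [([0.796, -0.203, 0.014], 0.75)]
side [0.424 0.804 0.672] [  55.65   -1.35 -170.35] 392.83204064357005 260.38511170739787 196.80772632770973 ['image', 'fx', 'fy', 'cx', 'cy', 'position', 'orientation', 'shot']
case_1_center [([0.525, 0.25, 0.135], 0.91), ([0.538, -0.183, 0.002], 0.64)]
rack [([0.538, 0.281, 0.006], 0.77)]
tray [([0.58, -0.416, 0.001], 0.94), ([0.314, -0.212, 0.004], 0.85), ([0.539, -0.182, 0.003], 0.56)]
cradle_mid [([0.539, 0.
[... 221 characters left out ...]
.015], 0.61)]
{'clock': 0.8, 'joint_positions': array([ 8.64375867e+01,  2.20381796e+01,  4.51579286e-01, -2.27772417e-03,
       -6.84104280e+01, -1.48178500e+01]), 'qvel': array([ 0.08775238,  0.02765189, -0.01460718, -0.04462349,  0.02917876,
       -0.04408297]), 'joint_torque': array([-1.39383639e-03, -3.90406787e+01,  1.87612349e+01,  4.22401786e+00,
        1.56063930e-02, -2.92969446e-05]), 'position': array([0.19702197, 0.59309774, 0.22257391]), 'tool_rot': array([-1.79997669e+02,  2.80755323e-03, -1.83811013e+01]), 'force': array([0.19388089, 0.17624266, 0.51031612]), 'wrist_torque': array([-0.00126465, -0.03673829, -0.02736687]), 'finger_force': 0.0, 'opening': 0.9995757082126434}
```

```bash
python3 - <<'E'
import cv2
a=cv2.imread("pics/scene0.png");b=cv2.imread("pics/side0.png")
c=cv2.vconcat([a,b]);print(c.shape)
cv2.imwrite("pics/both.png",cv2.resize(cv2.hconcat([a,b]),(800,300)))
E
```

```text
(768, 512, 3)
```

View pics/scene0.png

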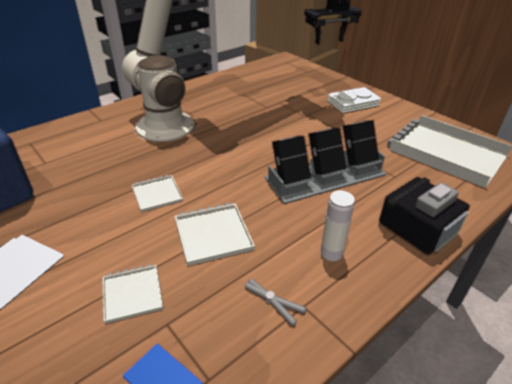

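View pics/side0.png

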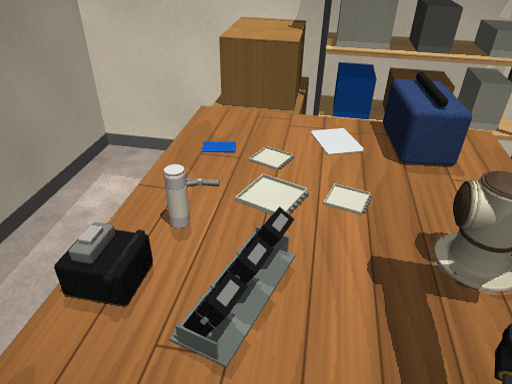

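The scene view shows the rack at (328,172) holding three black cases at (292,160), (327,150) and (362,143). Things that could be confused with the targets:
- **Cases:** the black splicer at (425,210) is the only thing that could pass for one.
- **Trays:** the white squares are at (157,192), (215,232) and (132,292), and a grey bin is at (450,148). I choose (215,232): it is the largest white square and lies on the side away from the rack.

Next I fit poses from the masks.

```bash
cat > h.py <<'E'
import numpy as np,cv2
from scipy.spatial.transform import Rotation as R
from workcell import env
def proj(f,P):
    Rc=R.from_euler('xyz',f["orientation"],degrees=True).as_matrix()
    q=(np.atleast_2d(P)-f["position"])@Rc; 
    return np.c_[f["cx"]+f["fx"]*q[:,0]/-q[:,2], f["cy"]+f["fy"]*(-q[:,1])/-q[:,2]]
def ray(f,u,v,z):
    Rc=R.from_euler('xyz',f["orientation"],degrees=True).as_matrix()
    d=Rc@np.array([(u-f["cx"])/f["fx"],-(v-f["cy"])/f["fy"],-1]); p=np.array(f["position"])
    return p+d*(z-p[2])/d[2]
def pose(x,y,yaw): # rack frame -> world
    c,s=np.cos(yaw),np.sin(yaw); M=np.eye(4); M[:2,:2]=[[c,-s],[s,c]]; M[:2,3]=x,y; return M
def pts(M,P): return np.asarray(P)@M[:3,:3].T+M[:3,3]
def casebox(M,dy,off=(0,0)): # M rack frame located at cradle_mid x,y
    L=R.from_euler('y',-30,degrees=True).as_matrix()
    B=np.array([[x,y,z] for x in(-.0225,.0225) for y in(-.04,.04) for z in(0,.12)])@L.T+[0,dy,.032]
    return pts(M,B)
E
python3 - <<'E'
from h import *
from scipy.optimize import minimize
fs=[env.grab_frame(n) for n in("scene","side")]
out=[];obs=[]
for f in fs:
    im=f["image"].copy()
    for t,c in (("case_1_center",(0,0,255)),("rack",(0,255,0))):
        for k,d in enumerate(env.trace(f,t)):
            m=d["mask"]; ys,xs=np.nonzero(m); print(t,round(d["score"],2),m.sum(),xs.min(),xs.max(),ys.min(),ys.max())
            if k<4:
                cs,_=cv2.findContours(m.astype(np.uint8),0,2); cv2.drawContours(im,cs,-1,c,1)
    for d in env.trace(f,"tray"):
        cs,_=cv2.findContours(d["mask"].astype(np.uint8),0,2)
        h=max(cs,key=cv2.contourArea); q=cv2.boxPoints(cv2.minAreaRect(h)) 
        e=cv2.approxPolyDP(h,6,True)[:,0]; w=np.array([ray(f,u,v,.012)[:2] for u,v in e])
        print("tray",round(d["score"],2),np.round(w,3).tolist(), np.round(w.mean(0),3))
    u=slice(100,230) if f is fs[0] else slice(190,370); v=slice(240,420) if f is fs[0] else slice(150,330)
    out.append(cv2.resize(im[u,v],(400,300),interpolation=2))
cv2.imwrite("pics/crop1.png",cv2.hconcat(out))
E
```

```text
case_1_center 0.71 1466 308 346 127 175
rack 0.58 2375 265 385 151 203
tray 0.72 [[0.283, -0.149], [0.255, -0.25], [0.367, -0.284], [0.394, -0.181]] [ 0.325 -0.216]
tray 0.66 [[0.499, -0.08], [0.44, -0.225], [0.597, -0.289], [0.65, -0.144]] [ 0.546 -0.185]
tray 0.57 [[0.553, -0.347], [0.511, -0.45], [0.618, -0.492], [0.658, -0.39]] [ 0.585 -0.42 ]
case_1_center 0.59 1040 228 271 237 283
rack 0.57 4523 170 295 227 365
tray 0.88 [[0.38, -0.173], [0.28, -0.128], [0.247, -0.228], [0.352, -0.269]] [ 0.315 -0.199]
tray 0.84 [[0.641, -0.13], [0.476, -0.093], [0.436, -0.211], [0.588, -0.282]] [ 0.535 -0.179]
tray 0.76 [[0.645, -0.372], [0.539, -0.332], [0.505, -0.432], [0.606, -0.481]] [ 0.574 -0.404]
```

View pics/crop1.png

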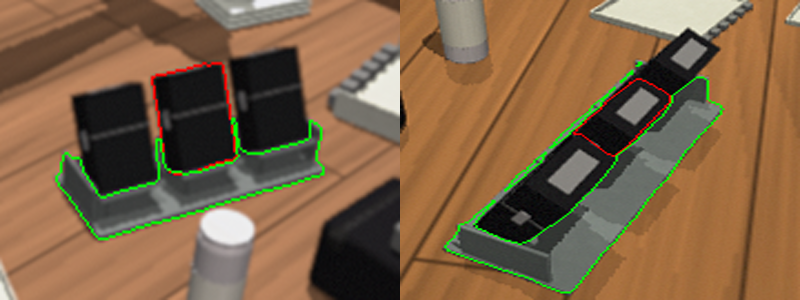

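The crop shows the middle case outlined in red, with cases on either side of it in a yawed rack; no look-alike cases. Next I fit the case and rack models to these outlines.

```bash
python3 - <<'E'
from h import *
from scipy.optimize import minimize
fs=[env.grab_frame(n) for n in("scene","side")]
for f,l in zip(fs,[[(285,203),(385,174.5)],[(225.6,365),(294,255)]]):
    print([np.round(ray(f,u,v,0)[:2],3) for u,v in l])
ms=[env.trace(f,"case_1_center")[0]["mask"] for f in fs]
def hull(P): 
    im=np.zeros((384,512),np.uint8); cv2.fillConvexPoly(im,cv2.convexHull(np.round(P*16).astype(np.int32)),1,shift=4); return im
dark=[(f["image"].max(2)<60) for f in fs]
def cost(p,k=False):
    M=pose(*p); c=0
    for f,m in zip(fs,ms):
        h=hull(proj(f,casebox(M,0)))>0; c+=1-(h&m).sum()/max((h|m).sum(),1)
    return c
best=min((minimize(cost,[.55+dx,.23+dy,y0],method="Nelder-Mead",options=dict(initial_simplex=[[.55+dx,.23+dy,y0],[.57+dx,.23+dy,y0],[.55+dx,.25+dy,y0],[.55+dx,.23+dy,y0+.2]])) for dx in(-.03,.02) for dy in(-.04,0.) for y0 in(-.6,-.35,-.1)),key=lambda r:r.fun)
print(best.x,np.degrees(best.x[2]),best.fun)
M=pose(*best.x)
for f,s in zip(fs,"ab"):
    im=f["image"].copy()
    for dy in(-.115,0,.115):
        for p in proj(f,casebox(M,dy)): cv2.circle(im,tuple(np.round(p).astype(int)),1,(0,255,255),-1)
    f["ov"]=im
cv2.imwrite("pics/ov.png",cv2.hconcat([cv2.resize(fs[0]["ov"][100:230,240:420],(400,300)),cv2.resize(fs[1]["ov"][190:370,150:330],(400,300))]))
# reach test
cy,sy=np.cos(best.x[2]),np.sin(best.x[2])
A=R.from_euler('z',best.x[2])
for dy in(-.115,0,.115):
    c=pts(M,[0,dy,.032]); u=A.apply([-.5,0,.866]); 
    for s in (1,-1):
        z=-u; y=s*A.apply([.866,0,.5]); x=np.cross(y,z); o=R.from_matrix(np.c_[x,y,z]).as_euler('xyz',degrees=True)
        print(dy,c,[None if (q:=env.inverse_kinematics(c+h*u+[0,0,l],o)) is None else np.round(q).tolist() for h,l in((.066,0),(.066,.15),(.25,0))])
E
```

```text
[array([0.57 , 0.036]), array([0.664, 0.357])]
[array([0.544, 0.391]), array([0.448, 0.069])]
[ 0.57427121  0.20714418 -0.33246846] -19.049039659372795 0.38592846133152403
-0.115 [0.53673782 0.09844162 0.032     ] [[13.0, 13.0, -60.0, 117.0, -17.0, 33.0], [40.0, 0.0, -45.0, 45.0, -37.0, 86.0], [56.0, -7.0, -50.0, 41.0, -47.0, 77.0]]
-0.115 [0.53673782 0.09844162 0.032     ] [[13.0, 13.0, -60.0, 117.0, -17.0, -147.0], [40.0, 0.0, -45.0, 45.0, -37.0, -94.0], [56.0, -7.0, -50.0, 41.0, -47.0, -103.0]]
0 [0.57427121 0.20714418 0.032     ] [[35.0, 19.0, -51.0, 86.0, -24.0, 44.0], [48.0, 9.0, -35.0, 43.0, -42.0, 81.0], [60.0, 3.0, -39.0, 41.0, -49.0, 73.0]]
0 [0.57427121 0.20714418 0.032     ] [[35.0, 19.0, -51.0, 86.0, -24.0, -136.0], [48.0, 9.0, -35.0, 43.0, -42.0, -99.0], [60.0, 3.0, -39.0, 41.0, -49.0, -107.0]]
0.115 [0.6118046  0.31584673 0.032     ] [[48.0, 27.0, -37.0, 65.0, -30.0, 55.0], [53.0, 18.0, -22.0, 40.0, -47.0, 81.0], [63.0, 14.0, -26.0, 39.0, -52.0, 73.0]]
0.115 [0.6118046  0.31584673 0.032     ] [[48.0, 27.0, -37.0, 65.0, -30.0, -125.0], [53.0, 18.0, -22.0, 40.0, -47.0, -99.0], [63.0, 14.0, -26.0, 39.0, -52.0, -107.0]]
```

View pics/ov.png

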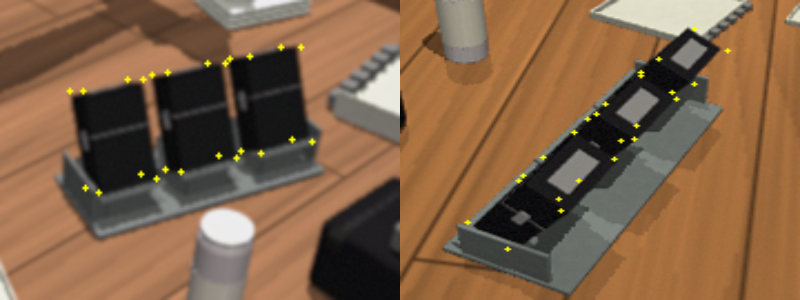

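```bash
python3 - <<'E'
from h import *
f=env.grab_frame("scene")
A=R.from_euler('z',-16.4,degrees=True)
for l,z in (([(73,95),(145,83),(153,75),(222,64),(230,58),(297,47)],.1472),([(165,172),(235,158),(100,193),(158,180)],.0433)):
    for u,v in l:
        w=ray(f,240+u/2.222,100+v/2.308,z); print(np.round(w,3), np.round(A.inv().apply(w-[.556,.2131,0]),3))
env.goto([.46,.22,.42],[180,0,-106.4+90])
f=env.grab_frame("wrist"); cv2.imwrite("pics/w1.png",f["image"]); np.save("w1.npy",f,allow_pickle=True); print(f["position"],f["orientation"],env.read_state()["clock"],env.read_state()["joint_positions"])
E
```

```text
[0.487 0.058 0.147] [-0.022 -0.168  0.147]
[0.522 0.144 0.147] [-0.013 -0.076  0.147]
[0.516 0.165 0.147] [-0.025 -0.058  0.147]
[0.552 0.251 0.147] [-0.015  0.035  0.147]
[0.549 0.27  0.147] [-0.023  0.053  0.147]
[0.586 0.36  0.147] [-0.013  0.149  0.147]
[0.568 0.146 0.043] [ 0.03  -0.061  0.043]
[0.605 0.238 0.043] [0.04  0.037 0.043]
[0.546 0.054 0.043] [ 0.036 -0.155  0.043]
[0.574 0.128 0.043] [ 0.041 -0.077  0.043]
[0.53844583 0.19745502 0.58003109] [-1.72012380e+01 -3.19683507e-02 -1.06380362e+02] 3.3083 [ 4.38983144e+01  6.40952723e+00  6.91282054e+00 -1.32199695e-02
 -9.05897883e+01  2.97694872e+01]
```

View pics/w1.png

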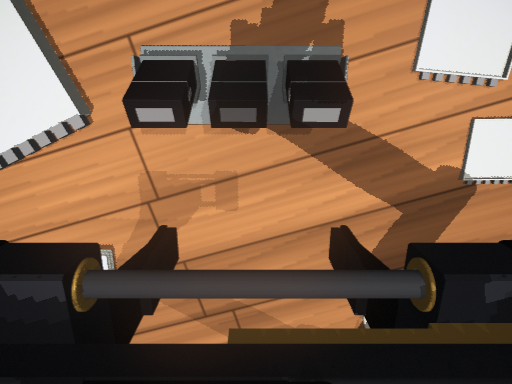

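The wrist view shows three cases with top faces at about (155,113), (239,113) and (320,113). The far edge of the rack is level at row 47, so the yaw of -16.4° holds.

```bash
python3 - <<'E'
from h import *
f=np.load("w1.npy",allow_pickle=True).item()
A=R.from_euler('z',-16.4,degrees=True)
g=f["image"].max(2)
n,l,s,c=cv2.connectedComponentsWithStats(((g[100:126,100:370]>62)).astype(np.uint8))
for i in range(1,n):
    if 100<s[i,4]<2000:
        w=ray(f,c[i][0]+100,c[i][1]+100,.136); print(s[i]+[100,100,0,0,0],np.round(w,3),np.round(A.inv().apply(w-[.556,.2131,0]),4))
for u,v,z in[(211,127,.1247),(267,127,.1247),(130,127,.1247),(187,127,.1247),(291,127,.1247),(351,127,.1247),(140,47,.0),(342,47,.0)]:
    w=ray(f,u,v,z); print(u,np.round(w,3),np.round(A.inv().apply(w-[.556,.2131,0]),4))
print(env.trace and 0)
E
```

```text
[100 100  31  26 697] [0.568 0.39  0.136] [-0.0381  0.1735  0.136 ]
[187 100  24  26 515] [0.534 0.276 0.136] [-0.0387  0.0543  0.136 ]
[267 100  24  26 523] [0.504 0.172 0.136] [-0.0382 -0.0537  0.136 ]
[347 100  23  26 530] [0.473 0.064 0.136] [-0.038  -0.1666  0.136 ]
[135 108  40  14 517] [0.551 0.336 0.136] [-0.0398  0.1159  0.136 ]
[220 108  36  14 498] [0.518 0.226 0.136] [-0.0398  0.0013  0.136 ]
[302 108  39  14 518] [0.486 0.115 0.136] [-0.0397 -0.1134  0.136 ]
211 [0.512 0.268 0.125] [-0.058   0.0404  0.1247]
267 [0.489 0.191 0.125] [-0.058  -0.04    0.1247]
130 [0.545 0.38  0.125] [-0.058   0.1566  0.1247]
187 [0.521 0.301 0.125] [-0.058   0.0748  0.1247]
291 [0.479 0.158 0.125] [-0.058  -0.0744  0.1247]
351 [0.455 0.075 0.125] [-0.0579 -0.1605  0.1247]
140 [0.666 0.361 0.   ] [0.0635 0.1723 0.    ]
342 [0.569 0.031 0.   ] [ 0.0636 -0.1712  0.    ]
0
```

```bash
cat >> h.py <<'E'
A=R.from_euler('z',-16.4,degrees=True); C0=np.array([.556,.2131,0])
U=A.apply([-.5,0,np.sqrt(.75)])
def grasp(dy,h,lift=0.,s=1):
    z=-U; y=s*A.apply([np.sqrt(.75),0,.5]); o=R.from_matrix(np.c_[np.cross(y,z),y,z]).as_euler('xyz',degrees=True)
    return C0+A.apply([.0205,.001+dy,.032])+h*U+np.array([0,0,lift]),o
E
python3 - <<'E'
from h import *
for dy in(-.1147,0,.1147):
  for s in(1,-1):
    for h,l in((.066,0),(.072,0),(.078,0),(.07,.15),(.16,0)):
        q=env.inverse_kinematics(*grasp(dy,h,l,s)); print(dy,s,h,l,None if q is None else np.round(q).tolist())
for yaw in range(-180,180,45): 
    q=env.inverse_kinematics([.541,-.182,.07],[180,0,yaw]); print(yaw,None if q is None else np.round(q).tolist())
E
```

```text
-0.1147 1 0.066 0 None
-0.1147 1 0.072 0 None
-0.1147 1 0.078 0 [12.0, 11.0, -59.0, 117.0, -16.0, 36.0]
-0.1147 1 0.07 0.15 [39.0, -0.0, -45.0, 45.0, -36.0, 89.0]
-0.1147 1 0.16 0 [38.0, 1.0, -58.0, 65.0, -27.0, 67.0]
-0.1147 -1 0.066 0 None
-0.1147 -1 0.072 0 None
-0.1147 -1 0.078 0 [12.0, 11.0, -59.0, 117.0, -16.0, -144.0]
-0.1147 -1 0.07 0.15 [39.0, -0.0, -45.0, 45.0, -36.0, -91.0]
-0.1147 -1 0.16 0 [38.0, 1.0, -58.0, 65.0, -27.0, -113.0]
0 1 0.066 0 [33.0, 19.0, -51.0, 91.0, -22.0, 43.0]
0 1 0.072 0 [34.0, 18.0, -51.0, 89.0, -23.0, 45.0]
0 1 0.078 0 [35.0, 17.0, -51.0, 86.0, -23.0, 47.0]
0 1 0.07 0.15 [48.0, 8.0, -36.0, 43.0, -41.0, 84.0]
0 1 0.16 0 [49.0, 10.0, -47.0, 57.0, -33.0, 66.0]
0 -1 0.066 0 [33.0, 19.0, -51.0, 91.0, -22.0, -137.0]
0 -1 0.072 0 [34.0, 18.0, -51.0, 89.0, -23.0, -135.0]
0 -1 0.078 0 [35.0, 17.0, -51.0, 86.0, -23.0, -133.0]
0 -1 0.07 0.15 [48.0, 8.0, -36.0, 43.0, -41.0, -96.0]
0 -1 0.16 0 [49.0, 10.0, -47.0, 57.0, -33.0, -114.0]
0.1147 1 0.066 0 [47.0, 26.0, -38.0, 69.0, -29.0, 54.0]
0.1147 1 0.072 0 [47.0, 25.0, -38.0, 67.0, -29.0, 56.0]
0.1147 1 0.078 0 [48.0, 25.0, -38.0, 65.0, -30.0, 57.0]
0.1147 1 0.07 0.15 [53.0, 17.0, -23.0, 40.0, -46.0, 83.0]
0.1147 1 0.16 0 [56.0, 19.0, -34.0, 49.0, -39.0, 68.0]
0.1147 -1 0.066 0 [47.0, 26.0, -38.0, 69.0, -29.0, -126.0]
0.1147 -1 0.072 0 [47.0, 25.0, -38.0, 67.0, -29.0, -124.0]
0.1147 -1 0.078 0 [48.0, 25.0, -38.0, 65.0, -30.0, -123.0]
0.1147 -1 0.07 0.15 [53.0, 17.0, -23.0, 40.0, -46.0, -97.0]
0.1147 -1 0.16 0 [56.0, 19.0, -34.0, 49.0, -39.0, -112.0]
-180 [-2.0, 26.0, -18.0, -0.0, -46.0, -88.0]
-135 [-2.0, 26.0, -18.0, 0.0, -46.0, -43.0]
-90 [-2.0, 26.0, -18.0, 0.0, -46.0, 2.0]
-45 [-2.0, 26.0, -18.0, 0.0, -46.0, 47.0]
0 [-2.0, 26.0, -18.0, 0.0, -46.0, 92.0]
45 [-2.0, 26.0, -18.0, 0.0, -46.0, 137.0]
90 None
135 [-2.0, 26.0, -18.0, -0.0, -46.0, -133.0]
```

```bash
cat >> h.py <<'E'
def wait_force():
    env.dwell(.3); v=[]
    for _ in range(4): env.dwell(.05); v.append(env.read_state()["force"])
    return np.mean(v,0)
def weigh(dy,h=.07,lift=.05,s=1):
    env.gripper_to(1.0); p,o=grasp(dy,.165,0,s); env.goto(p,o); f0=wait_force()
    hit=env.move_straight(grasp(dy,h)[0],rate=.1,force_limit=8)
    if hit: print("bump",env.read_state()["force"]-f0); return None
    env.gripper_to(0.0,30); st=env.read_state(); print("grip",st["opening"]*87,st["finger_force"],st["force"]-f0)
    env.move_straight(grasp(dy,h,lift)[0],rate=.08); f1=wait_force()
    print("df",np.round(f1-f0,2),"clock",env.read_state()["clock"]); return f1-f0
def putback(dy,h=.07):
    env.move_straight(grasp(dy,h,.003)[0],rate=.08); print("hit",env.move_straight(grasp(dy,h,0)[0],rate=.03,force_limit=12))
    env.gripper_to(1.0); env.move_straight(grasp(dy,.165)[0],rate=.15); print(env.read_state()["clock"])
E
python3 - <<'E'
from h import *
weigh(0)
f=env.grab_frame("side"); cv2.imwrite("pics/s1.png",f["image"][150:370,120:400])
E
```

```text
grip 44.81640663369812 29.966206153621897 [0.33376618 0.77072316 0.97894268]
df [ 0.11  0.73 -1.14] clock 8.1667
```

View pics/s1.png

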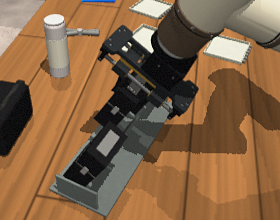

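The middle case is gripped and clear of its cradle. It weighs about 1.1 N with noise, so it is empty. I put it back and weigh the left one.

```bash
python3 - <<'E'
from h import *
putback(0)
weigh(.1147)
E
```

```text
hit False
10.95
grip 44.9761347168423 29.97230947308708 [-0.2503623   1.23800609  0.071379  ]
df [-0.57 -0.18 -1.15] clock 15.3583
```

```bash
cat >> h.py <<'E'
def graspphi(dy,g,lift,phi,back=0.): # g: grasp-point distance from case bottom; tool turned phi deg about closing axis
    y=A.apply([np.sqrt(.75),0,.5]); z=R.from_rotvec(np.radians(phi)*y).apply(-U)
    o=R.from_matrix(np.c_[np.cross(y,z),y,z]).as_euler('xyz',degrees=True)
    return C0+A.apply([.0205,.001+dy,.032])+g*U+z*(.019-back)+np.array([0,0,lift]),o
E
python3 - <<'E'
from h import *
putback(.1147)
for phi in(-25,-15,-8,0,8,15,25):
    for g,l,b in((.09,0,0),(.097,0,0),(.09,.05,0),(.09,.15,0),(.09,0,.1)):
        q=env.inverse_kinematics(*graspphi(-.1147,g,l,phi,b)); print(phi,g,l,b,None if q is None else np.round(q).tolist())
f=env.grab_frame("scene"); cv2.imwrite("pics/s2.png",cv2.resize(f["image"][90:240,230:430],(600,450)))
E
```

```text
hit False
18.0917
-25 0.09 0 0 [43.0, 22.0, -48.0, 57.0, -46.0, 64.0]
-25 0.097 0 0 [44.0, 21.0, -48.0, 55.0, -47.0, 65.0]
-25 0.09 0.05 0 [45.0, 17.0, -44.0, 50.0, -52.0, 72.0]
-25 0.09 0.15 0 [47.0, 11.0, -36.0, 42.0, -64.0, 84.0]
-25 0.09 0 0.1 [54.0, 16.0, -40.0, 41.0, -59.0, 73.0]
-15 0.09 0 0 [37.0, 17.0, -54.0, 71.0, -35.0, 58.0]
-15 0.097 0 0 [38.0, 16.0, -54.0, 69.0, -36.0, 59.0]
-15 0.09 0.05 0 [41.0, 13.0, -50.0, 57.0, -40.0, 70.0]
-15 0.09 0.15 0 [45.0, 6.0, -39.0, 43.0, -53.0, 86.0]
-15 0.09 0 0.1 [51.0, 9.0, -47.0, 47.0, -49.0, 72.0]
-8 0.09 0 0 [28.0, 14.0, -58.0, 88.0, -26.0, 50.0]
-8 0.097 0 0 [29.0, 13.0, -58.0, 84.0, -27.0, 52.0]
-8 0.09 0.05 0 [36.0, 10.0, -54.0, 66.0, -31.0, 67.0]
-8 0.09 0.15 0 [43.0, 3.0, -42.0, 44.0, -46.0, 87.0]
-8 0.09 0 0.1 [48.0, 5.0, -52.0, 52.0, -40.0, 71.0]
0 0.09 0 0 None
0 0.097 0 0 [12.0, 11.0, -59.0, 117.0, -16.0, 36.0]
0 0.09 0.05 0 [25.0, 7.0, -58.0, 84.0, -19.0, 59.0]
0 0.09 0.15 0 [39.0, -0.0, -45.0, 45.0, -36.0, 89.0]
0 0.09 0 0.1 [41.0, 0.0, -57.0, 60.0, -29.0, 70.0]
8 0.09 0 0 None
8 0.097 0 0 None
8 0.09 0.05 0 None
8 0.09 0.15 0 [36.0, -3.0, -47.0, 44.0, -26.0, 93.0]
8 0.09 0 0.1 None
15 0.09 0 0 None
15 0.097 0 0 None
15 0.09 0.05 0 None
15 0.09 0.15 0 [33.0, -4.0, -49.0, 40.0, -18.0, 99.0]
15 0.09 0 0.1 None
25 0.09 0 0 None
25 0.097 0 0 None
25 0.09 0.05 0 None
25 0.09 0.15 0 [32.0, -5.0, -45.0, 16.0, -12.0, 124.0]
25 0.09 0 0.1 None
```

View pics/s2.png

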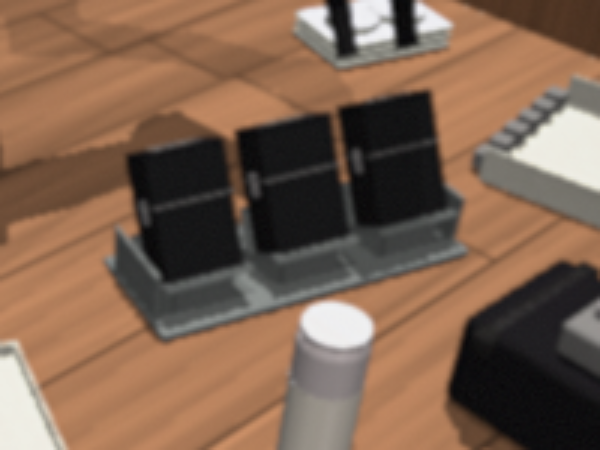

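All three are seated. The remaining right-hand case must be the heavy one. I grip it with the tool turned 15° about the closing axis, which keeps joint 4 well within range.

```bash
cat >> h.py <<'E'
PHI=-15; G=.09; DY=-.1147
def upright(x,y,zb,psi):
    Rt=R.from_euler('xyz',graspphi(DY,G,0,PHI)[1],degrees=True)
    rel=(A*R.from_euler('y',-30,degrees=True)).inv()*Rt
    T=R.from_euler('z',psi,degrees=True)*rel
    return np.array([x,y,zb+G])+T.apply([0,0,.019]),T.as_euler('xyz',degrees=True)
E
python3 - <<'E'
from h import *
for psi in (-60,-40,-16,10,40):
    q=env.inverse_kinematics(*upright(.541,-.182,.004,psi)); print(psi,None if q is None else np.round(q).tolist())
p,o=graspphi(DY,G,0,PHI,.1); env.goto(p,o); f0=wait_force()
hit=env.move_straight(graspphi(DY,G,0,PHI)[0],rate=.08,force_limit=8); print("hit",hit)
if not hit:
    env.gripper_to(0.,50); st=env.read_state(); print(st["opening"]*87,st["finger_force"],st["force"]-f0)
    env.move_straight(graspphi(DY,G,.05,PHI)[0],rate=.06); print(wait_force()-f0)
    env.move_straight(graspphi(DY,G,.14,PHI)[0],rate=.1)
print(env.read_state()["clock"],env.read_state()["joint_positions"])
for psi in (-60,-40,-16,10,40):
    q=env.inverse_kinematics(*upright(.541,-.182,.004,psi)); print(psi,None if q is None else np.round(q).tolist())
E
```

```text
-60 [1.0, 30.0, -14.0, 8.0, -59.0, 114.0]
-40 [3.0, 28.0, -19.0, 14.0, -54.0, 128.0]
-16 [4.0, 26.0, -26.0, 20.0, -45.0, 145.0]
10 [4.0, 23.0, -32.0, 26.0, -36.0, 165.0]
40 [2.0, 21.0, -37.0, 28.0, -25.0, -167.0]
hit False
44.160921772806724 49.95806703111157 [-2.72761816  1.36503795 -1.06497364]
[-0.29076138  0.28291548 -5.43384719]
24.1833 [ 44.59650895   6.37372538 -40.5707388   44.02019731 -52.00995903
  84.35172043]
-60 [1.0, 30.0, -14.0, 8.0, -59.0, 114.0]
-40 [3.0, 28.0, -19.0, 14.0, -54.0, 128.0]
-16 [4.0, 26.0, -26.0, 20.0, -45.0, 145.0]
10 [4.0, 23.0, -32.0, 26.0, -36.0, 165.0]
40 [2.0, 21.0, -37.0, 28.0, -25.0, -167.0]
```

It weighs 5.4 N, so it is the heavy case. I carry it to the tray.

```bash
python3 - <<'E'
from h import *
p,o=upright(.541,-.182,.12,-50); env.move_straight(p,o,rate=.12)
env.move_straight(upright(.541,-.182,.03,-50)[0],rate=.1)
f0=wait_force(); print(env.read_state()["clock"])
f=env.grab_frame("scene"); g=env.grab_frame("side")
cv2.imwrite("pics/t1.png",cv2.hconcat([cv2.resize(f["image"][90:290,140:300],(320,400)),cv2.resize(g["image"][80:240,200:360],(400,400))]))
E
```

```text
28.325
```

View pics/t1.png

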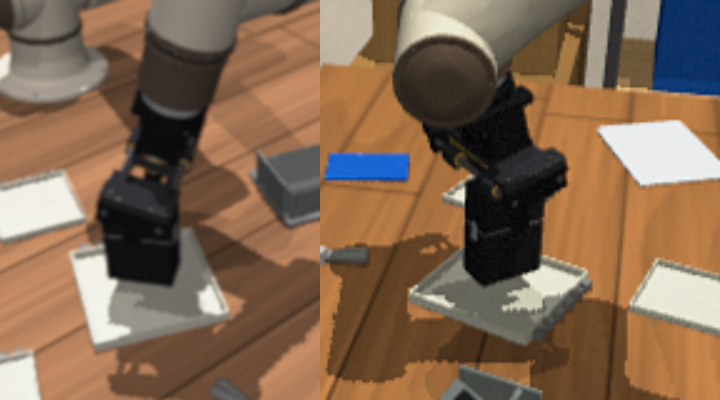

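The case hangs upright over the tray in both views (about (145,240) on the left, (505,230) on the right). I lower it gently.

```bash
python3 - <<'E'
from h import *
print(env.move_straight(upright(.541,-.182,.010,-50)[0],rate=.06))
p,o=upright(.541,-.182,-.006,-50)
print(env.move_straight(p,rate=.012,force_limit=4)); st=env.read_state(); print("above target",st["position"]-p,st["force"])
env.gripper_to(1.0); env.dwell(.3)
z=R.from_euler('xyz',o,degrees=True).apply([0,0,1])
print(env.move_straight(st["position"]-.12*z,rate=.08,force_limit=8)); print(env.read_state()["clock"])
env.goto(st["position"]-.12*z+[-.1,.05,.12],[180,0,-50+90])
env.dwell(.5)
f=env.grab_frame("scene"); g=env.grab_frame("side")
cv2.imwrite("pics/t2.png",cv2.hconcat([cv2.resize(f["image"][90:290,140:400],(416,320)),cv2.resize(g["image"][80:370,110:390],(309,320))]))
for x in(f,g): print([(np.round(d["xyz"],3).tolist(),round(d["score"],2)) for d in env.search_frame(x,"case_1_center")])
E
```

```text
False
True
above target [5.46694473e-06 2.04913761e-05 8.54345377e-03] [-0.8674715  -0.33956092  5.65583241]
False
32.5917
[([0.558, 0.199, 0.096], 0.91)]
[([0.528, 0.245, 0.134], 0.65)]
```

View pics/t2.png

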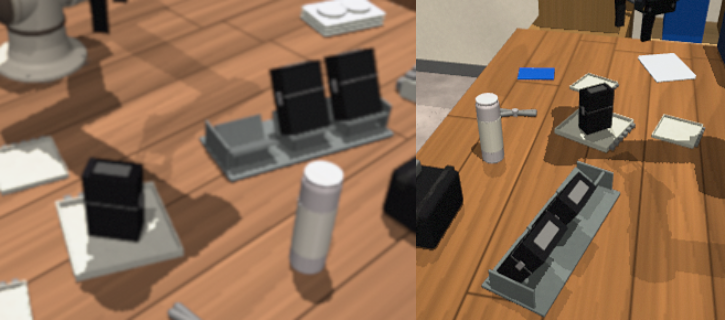

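The heavy case stands upright in the middle of the tray, at (115,200) in the left panel. The other two lean in their cradles at (300,100) and (355,85), and the gripper is clear.

```bash
python3 -c "
from workcell import env
print(env.close_job())"
```

```text
the job is handed in; nothing more can be done
None
```

The heavy case (about 5.4 N) stands upright near the middle of the large white tray, both empty cases are back in their cradles, and the job was handed in at about 35 s; the hand-in call returned no verdict.

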